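# Index the scanning turntable one notch

## Robot

A 6-joint arm with a two-finger parallel gripper is mounted at the origin on the work surface. World frame = base frame: x ahead of the robot, y to its left, z up, the work surface at z = 0. Lengths are in m, angles in rad, forces in N, time in s.
With the tool pointing down it reaches from about 0.25 to 0.775 m from the base axis. Payload 8.9 kg.
Tool frame: the origin (TCP) lies midway between the tips of the shut fingers; the grasp point (between the pads) lies 19 mm behind it; z points along the fingers, y is the direction in which the jaws open and shut (so a half turn about z gives the same grasp; the last joint's range is limited). The gripper opens to 85 mm and grips with 20 to 120 N. Pads are 22 mm wide; open, the fingers measure 114 mm over their backs; the gripper's body (76 mm by 85 mm) begins 54 mm behind the grasp point. The pads swing forward as they close: fully open they stand 13 mm farther back than shut.
Start: joints at [1.111, 0.291, -0.153, 1.127, 0, 1.431], TCP at [0.166, 0.498, 0.231] pointing down, gripper open.
Joint ranges: [-2.52, 2.52], [-0.91, 1.74], [-1.3, 1.37], [-1.96, 2.02], [-1.52, 1.47], [-3.14, 3.14]. Speed limits (rad/s): [2.22, 2.22, 2.79, 3.14, 3.14, 3.14].

## Interface

Orientations are given as a unit quaternion [x, y, z, w].
In Python, from workcell import ctrl gives the robot as it stands. The module is installed in compiled form; this text tells all that it offers. Calls block until the motion is done:
- ctrl.move_pose(position, orientation): joint-space move of the TCP to a pose.
- ctrl.servo_line(position, ori=None, vel=0.15, stop_force=None): straight line of the TCP; ori=None keeps the orientation; vel is the mean speed in m/s. With stop_force (N) it stops when the force on the tool has changed by that much, and returns True; else False.
- ctrl.move_joints(angles): joint-space move.
- ctrl.command_gripper(opening, effort=None): finger opening in m; effort is the grip in N (None keeps the last); returns when the fingers have stopped.
- ctrl.wait(seconds).
- ctrl.inverse_kinematics(position, orientation): joint angles nearest the present ones, or None.
- ctrl.read_state(): the state.
- ctrl.read_camera(name): name is "side" or "top"; returns a dict with "img" (420x560x3 uint8, red, green, blue), "fov_y" (degrees; the focal length in pixels is half the picture's height over the tangent of half this angle, whatever the lens; pixels are square), "cx", "cy" (the principal point, pixels), "camera_from_world" (4x4, takes a point from world to camera coordinates). Camera axes: x right, y up, looking along -z (the intrinsics and any distortion apply to the point x, -y, -z); pixel columns grow to the right and rows downward; lengths in m; the calibration is good to about 2 mm. A picture is of the moment at which its call begins. There is no depth.
A pose or a line that the arm cannot do raises ctrl.IKError and nothing moves.
- ctrl.sign_off(): hands the job in, once; it reports no verdict.
The state is a dict: "clock": time; "joint_positions": joint angles; "qd": joint speeds; "joint_efforts": joint torques, N m; "ee_pos": TCP position; "tcp_rot": TCP orientation; "force": force on the tool from outside, world axes, zero at the start; "ft_torque": the same for the moment, N m; "width": finger opening in m.
Only numpy, scipy, OpenCV 4.12 (cv2) and the standard library are available. Lean on these libraries where they do the work, as an engineer would, in place of code of your own. Each camera call takes 0.05 s, during which the arm holds its last target. There are 200 camera calls.

## Task

The block on the inspection turntable must go to its next scanning position: pull the index ring up until its pin is out of the middle notch, swing the table to the next notch on the side where the stepped steel wedge stands, and let the pin spring fully home there. That notch is not exactly where it should be, so find it by feel without forcing the pin against the rail. Finish with the ring let go and the table locked and still, and leave the wedge, bottle and wooden batten where they are.

Things in the scene. Friction and masses are not known exactly. Their poses are not given: they have to be found in the camera images.
- base: The index fixture's steel base plate, 270 x 310 x 12 mm, fixed level on the bench. Origin on the turntable's vertical turning axis, at bench height; its -x axis points to the middle notch, roughly toward the robot. It carries a dark steel rail, 26 mm wide, along a circle of radius 130 mm about the origin, its top 30 mm above the bench, with three radial notches 13 mm wide.
- mid_notch (a point): The middle notch of the rail, where the pin stands at the start: on the base's -x axis, 130 mm from the turning axis, at the height of the rail's top (30 mm). Axes as the base's.
- left_nominal (a point): Nominal place of the notch on the base's +y side, 0.56 rad from the middle notch, at the rail's top. That notch is cut in a segment clamped by hand: its true place is anywhere within 0.07 rad (9 mm along the rail) of this point and is not measured.
- right_nominal (a point): The same for the notch on the base's -y side, 0.56 rad from the middle notch; its true place too is anywhere within 0.07 rad (9 mm along the rail) of this point and is not measured.
- turntable (a joint): Turntable angle (rad): 0 at the start (arm at the middle notch), positive counter-clockwise from above, carrying the ring to the base's -y side; stops at +-0.80, rail solid up to there but for the notches. Disc 160 mm across, with a steel block on it (top 96 mm above the bench); index arm 34 mm wide, top 46 mm up. Stiff: about 3 N sideways at the ring turns it; it stays where left.
- ring_center (a point): Centre of the upright steel pull ring: 36 mm outside, hole 20 mm, 10 mm thick, 130 mm from the turning axis. Its flat faces look along the arc of travel: pinch or push it there, from above. 106 mm above the bench with the pin home, 117 when the pin stands on the rail, 121 at the upper stop. Below it a 10 mm stem and a housing 26 mm across, top 75 mm up.
- plunger: Index pin and pull ring, one steel part, 80 g, sliding only vertically in the arm; a spring pulls it down with 5 N (home) to 9 N (fully up). Pin 10 mm in diameter, flat end, 11 mm deep in a notch with 1.5 mm play each side. Origin on its axis, 106 mm below the ring's centre, at bench height when home; x toward the turning axis, y along the arc of travel.
- wedge_mid (a point): Loose stepped steel calibration wedge: five steps of 24 mm, 12 to 60 mm high, 120 mm long, 45 mm wide, 0.9 kg. The point lies on its middle, 18 mm above its underside. It stands beside the fixture, to its left or right, and so tells which way to turn. Not to be moved.
- bottle_mid (a point): Greyish clear plastic couplant bottle, 60 mm in diameter, 150 mm high, standing on the other side of the fixture from the wedge; the point is half-way up. Not to be moved.
- batten_mid (a point): Loose wooden batten, 160 x 35 x 22 mm, lying beyond the fixture; the point is its centre. Not to be moved.
Things that resemble listed ones, but are neither listed nor needed, are in the scene too. Leave any black look-alike of the part that bears wedge_mid alone.

How it is judged:
On the way, in this order (a step that is already met when the one before it is completed fails the run):
1. the ring is pulled up until the pin is clear of the middle notch (height (world z) of ring_center above 0.1165 m), for 0.1 s.
2. the table is swung more than 0.35 rad toward the wedge's side (((y of wedge_mid in the frame of base below 0 m and value of joint turntable above 0.35 rad) or (y of wedge_mid in the frame of base above 0 m and value of joint turntable below -0.35 rad))), for 0.1 s.
At the end, for the whole second after the job is handed in: The pin is fully home (ring centre below 108.5 mm, home is 106 mm) in the next notch on the wedge's side (turntable angle 0.46 to 0.66 rad that way), the table still and the ring released (((y of wedge_mid in the frame of base below 0 m and value of joint turntable between 0.46 and 0.66 rad) or (y of wedge_mid in the frame of base above 0 m and value of joint turntable between -0.66 and -0.46 rad)) and height (world z) of ring_center below 0.1085 m and velocity of joint turntable between -0.05 and 0.05 rad/s); the robot touches nothing.
It fails at once if the pin is forced against the rail or its notches with more than 25 N (contact force between plunger and base above 25 N).
It fails at once if the wedge is moved more than 20 mm (distance of wedge_mid from where it was at the start of the episode above 0.02 m).
It fails at once if the bottle is moved more than 20 mm (distance of bottle_mid from where it was at the start of the episode above 0.02 m).
It fails at once if the batten is moved more than 20 mm (distance of batten_mid from where it was at the start of the episode above 0.02 m).
It also fails if it takes over 51 s, if anything falls off the work surface, if the arm or the gripper's body presses on something with over 40 N, if the wrist force passes 120 N, or if a joint passes its speed limit or range.

## Working session

There is one attempt and no reset: what is moved stays moved. The work goes in short steps, each a Python script; the robot and the scene stay as the last script left them, time stands still between calls to the robot, and variables do not carry over. Pictures are saved under pics/ and viewed, about 8 in all and at most 12, crops included, and the job is handed in when it is done.

```bash
mkdir -p pics; python3 - <<'E'
from workcell import ctrl
import cv2
for n in("top","side"):
    c=ctrl.read_camera(n); cv2.imwrite(f"pics/{n}0.png",c["img"][:,:,::-1])
    print(n,{k:v for k,v in c.items() if k!="img"})
s=ctrl.read_state();print(s)
E
```

```text
top {'fov_y': 44.87276776082539, 'cx': 280.9431119955769, 'cy': 208.14831510660625, 'camera_from_world': array([[-0.02763516, -0.99957712, -0.00904851,  0.0899374 ],
       [ 0.98532159, -0.02876426,  0.16826762, -0.63060604],
       [-0.16845673, -0.00426559,  0.98569982, -1.40043793],
       [ 0.        ,  0.        ,  0.        ,  1.        ]])}
side {'fov_y': 48.80562217840297, 'cx': 273.87315001149096, 'cy': 208.34973883679547, 'camera_from_world': array([[ 0.74293499, -0.66931278, -0.00824683, -0.41102835],
       [ 0.48972406,  0.53511069,  0.68835085, -0.384679  ],
       [-0.45630905, -0.5154386 ,  0.72533103, -0.9210897 ],
       [ 0.        ,  0.        ,  0.        ,  1.        ]])}
{'clock': 0.1, 'joint_positions': array([ 1.11069100e+00,  2.91216162e-01, -1.53991564e-01,  1.12670710e+00,
       -1.62770704e-05,  1.43150010e+00]), 'qd': array([ 0.00046603, -0.00356538,  0.00238482, -0.00035729, -0.00095297,
       -0.00141128]), 'joint_efforts': array([ 2.43260358e-03, -5.37975276e+01,  3.31920183e+01,  9.20222170e-03,
       -1.53407750e-04,  1.05601970e-05]), 'ee_pos': array([0.16538671, 0.49788516, 0.2308159 ]), 'tcp_rot': array([ 1.59717548e-01,  9.87162597e-01, -5.36724937e-04, -1.57334291e-04]), 'force': array([ 0.19173453,  0.12321568, -0.14124136]), 'ft_torque': array([ 0.00585006, -0.02703299, -0.00991855]), 'width': 0.08524759963244745}
```

View pics/top0.png

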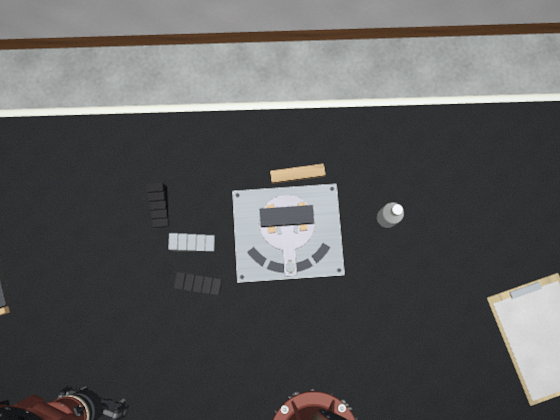

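View pics/side0.png

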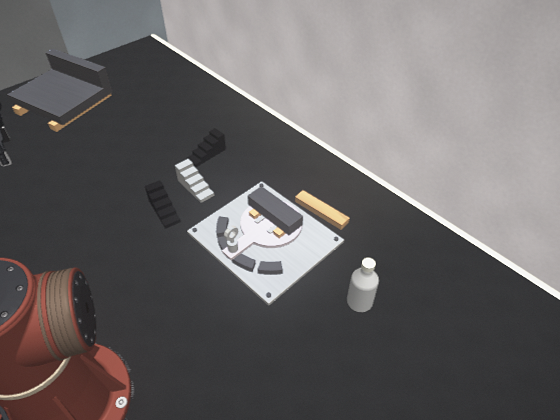

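The light steel wedge is at (192,242) in the top picture, left of the fixture (+y). The bottle is on the right at (391,215), so I turn toward +y, which is a negative angle. Next I zoom in on the fixture.

```bash
cat > h.py <<'E'
import numpy as np, cv2
from workcell import ctrl
def ray(c,uv):
    f=c["img"].shape[0]/2/np.tan(np.radians(c["fov_y"])/2)
    T=c["camera_from_world"];R,t=T[:3,:3],T[:3,3]
    d=np.array([(uv[0]-c["cx"])/f,-(uv[1]-c["cy"])/f,-1.])
    return -R.T@t,R.T@d
def onz(c,uv,z):
    o,d=ray(c,uv);return o+d*(z-o[2])/d[2]
def proj(c,p):
    f=c["img"].shape[0]/2/np.tan(np.radians(c["fov_y"])/2)
    q=c["camera_from_world"]@np.append(p,1)
    return np.array([c["cx"]-f*q[0]/q[2],c["cy"]+f*q[1]/q[2]])
E
python3 - <<'E'
import cv2,numpy as np
a=cv2.imread("pics/top0.png")[175:290,225:350]
b=cv2.imread("pics/side0.png")[175:305,180:350]
a=cv2.resize(a,None,fx=6,fy=6,interpolation=cv2.INTER_CUBIC);cv2.imwrite("pics/top0c.png",a[:600,:800])
a=cv2.resize(b,None,fx=4.5,fy=4.5,interpolation=cv2.INTER_CUBIC);cv2.imwrite("pics/side0c.png",a)
E
python3 - <<'E'
import cv2
a=cv2.imread("pics/top0.png")[180:288,225:350]
cv2.imwrite("pics/top0d.png",cv2.resize(a,None,fx=5.5,fy=5.5,interpolation=cv2.INTER_CUBIC))
E
```

```text
(no output)
```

View pics/top0d.png

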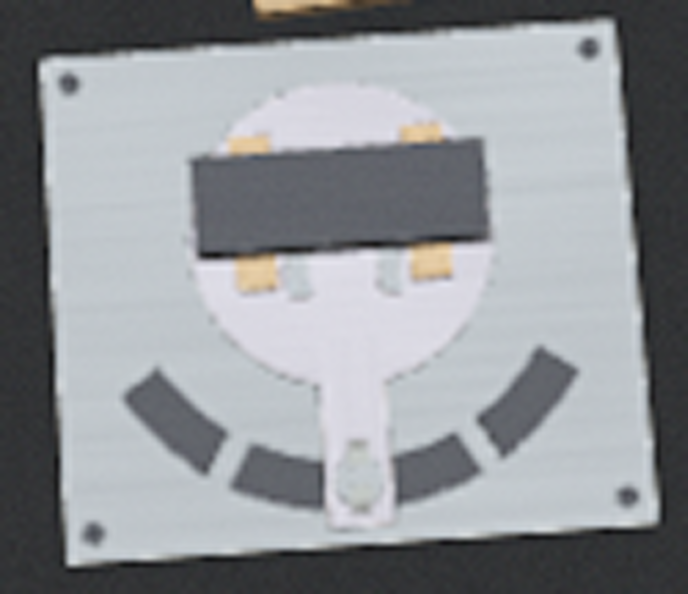

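View pics/side0c.png

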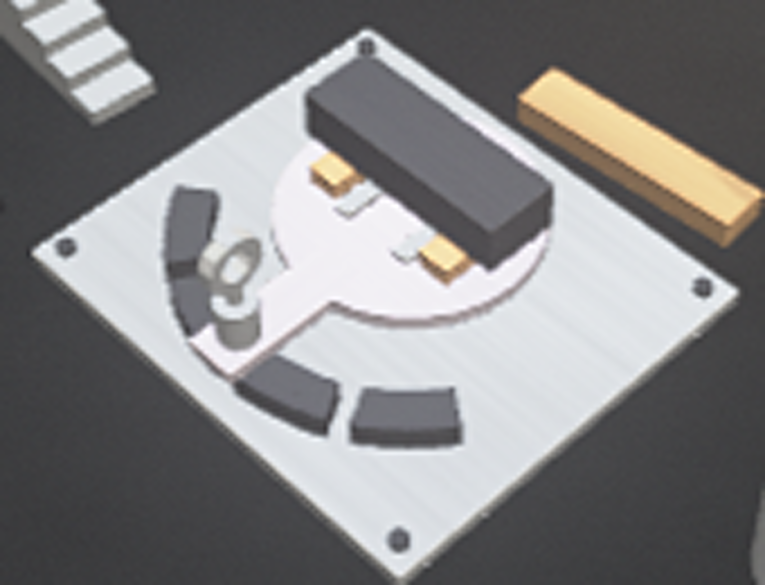

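```bash
python3 - <<'E'
from h import *
from scipy.optimize import least_squares
c=ctrl.read_camera("top");s=ctrl.read_camera("side")
T=lambda u,v:((u+.5)/5.5-.5+225,(v+.5)/5.5-.5+180)
S=lambda u,v:((u+.5)/4.5-.5+180,(v+.5)/4.5-.5+175)
ht=[(69,83),(589,48),(627,497),(93,533)];hs=[(366,47),(703,287),(399,540),(66,246)]
A=[onz(c,T(*p),.012)[:2] for p in ht];B=[onz(s,S(*p),.012)[:2] for p in hs]
print(np.round(A,4),np.round(B,4))
ct=[onz(c,T(*p),.012)[:2] for p in[(39,58),(613,18),(661,524),(67,566)]]
print("corners",np.round(ct,4),[np.linalg.norm(ct[i]-ct[i-1]) for i in range(4)],np.mean(ct,0))
# rail outer (r=.143) and inner (.117), top z=.03
out=[(124,397),(160,440),(210,475),(232,488),(280,504),(430,500),(479,467),(497,457),(540,416),(578,370)]
inn=[(157,369),(190,405),(229,436),(251,445),(290,458),(460,434),(480,420),(515,387),(543,347)]
P=[(onz(c,T(*p),.03)[:2],r) for L,r in((out,.143),(inn,.117)) for p in L]
f=lambda q:[np.hypot(*(p-q[:2]))-r for p,r in P]
r=least_squares(f,[.55,.05]);print("axis",r.x,np.abs(r.fun).max())
O=r.x
yaw=np.mean([np.arctan2(*(ct[0]-ct[3])[::-1]),np.arctan2(*(ct[1]-ct[2])[::-1])])
print("yaw",yaw, np.arctan2(*(ct[0]-ct[1])[::-1])-np.pi/2)
for n,q in(("L",(230,461)),("R",(487,443))):
    p=onz(c,T(*q),.03)[:2]-O;print(n,np.arctan2(p[1],p[0])-np.pi-yaw,np.hypot(*p))
print("ring top",onz(c,T(358,476),.115)[:2],"side hole",[np.round(onz(s,S(238,266),.106),4)],"pred",O-.13*np.array([np.cos(yaw),np.sin(yaw)]))
E
```

```text
[[ 0.6842  0.2006]
 [ 0.6952 -0.0796]
 [ 0.4547 -0.0888]
 [ 0.4438  0.1912]] [[ 0.685   0.2015]
 [ 0.6969 -0.0787]
 [ 0.4562 -0.0884]
 [ 0.4458  0.1928]]
corners [[ 0.6984  0.2166]
 [ 0.7113 -0.0933]
 [ 0.4402 -0.1059]
 [ 0.4271  0.205 ]] [np.float64(0.27159398797913764), np.float64(0.31012956052890106), np.float64(0.27143715943469826), np.float64(0.31122074139273176)] [0.56926129 0.05561983]
axis [0.59314604 0.05676637] 0.003909905199640934
yaw 0.0446139809846106 0.041513719760629675
L -0.5340782361636572 0.1302270471267043
R -5.743112226255681 0.13118466679433213
ring top [0.46389067 0.05263747] side hole [array([0.4656, 0.0457, 0.106 ])] pred [0.4632754  0.05096847]
```

Both cameras agree to within 2 mm. The axis is near (0.593, 0.057), yaw about 0.043, and the left notch looks to be at about −0.53 rad. I'll approach the ring and feel both its faces to centre the gripper.

```bash
cat >> h.py <<'E'
O=np.array([.5931,.0563]);YAW=.043
def quat(a): return [-np.sin(a/2),np.cos(a/2),0,0]
def pose(th,z,off=0.,r=.130):   # off: along travel toward +y
    a=YAW+th
    p=O-r*np.array([np.cos(a),np.sin(a)])+off*np.array([-np.sin(a),np.cos(a)])
    return [*p,z],quat(a)
def st(m=""):
    s=ctrl.read_state();print(m,round(s["clock"],2),np.round(s["ee_pos"],4),"F",np.round(s["force"],2),"w",round(s["width"],4));return s
E
python3 - <<'E'
from h import *
for th in(0,-.3,-.66):print(np.round(ctrl.inverse_kinematics(*pose(th,.1)),2))
ctrl.move_pose(*pose(0,.2));ctrl.command_gripper(.034,20);st("hover")
print(ctrl.servo_line(pose(0,.094)[0],vel=.08,stop_force=4));st("down")
c=ctrl.read_camera("side")["img"][150:310,160:360]
cv2.imwrite("pics/side1.png",cv2.resize(c,None,fx=3.5,fy=3.5,interpolation=cv2.INTER_CUBIC)[:,:,::-1])
E
```

```text
[-0.05  0.31 -0.51  0.75  0.   -0.09]
[ 0.04  0.32 -0.49  0.76  0.    0.29]
[ 0.12  0.37 -0.41  0.79  0.    0.74]
hover 2.69 [0.4632 0.0508 0.2   ] F [0.29 0.08 0.25] w 0.0338
False
down 4.17 [0.4636 0.0507 0.0944] F [ 0.22 -0.25  1.17] w 0.034
```

View pics/side1.png

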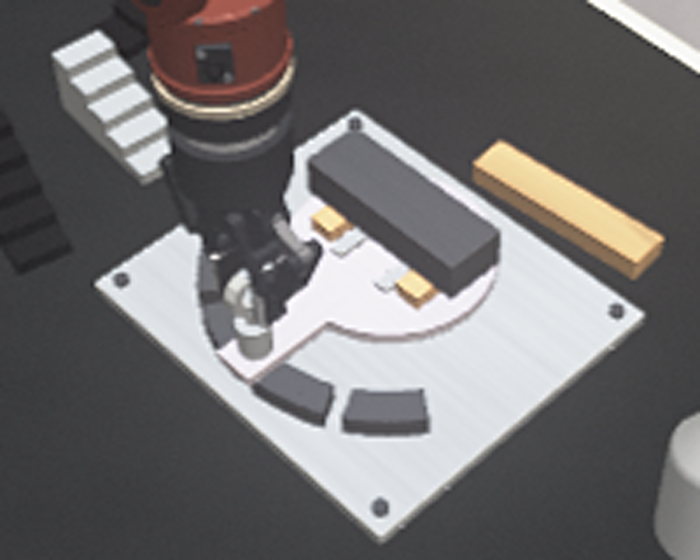

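The open fingers straddle the ring at about (240,295), with nothing else touched. Now I feel both faces.

```bash
python3 - <<'E'
from h import *
st("0");E={}
t=np.array([-np.sin(YAW),np.cos(YAW)]);p0=np.array(pose(0,0)[0][:2])
for sg in(1,-1):
    hit=ctrl.servo_line(pose(0,.094,sg*.016)[0],vel=.02,stop_force=1.5)
    s=st(f"touch {sg} {hit}");E[sg]=(s["ee_pos"][:2]-p0)@t
    ctrl.servo_line(pose(0,.094,E[sg]-sg*.004)[0],vel=.04)
print(E,"centre",(E[1]+E[-1])/2)
E
```

```text
0 4.22 [0.4636 0.0507 0.0944] F [ 0.33  0.62 -0.34] w 0.0341
touch 1 True 4.87 [0.4623 0.0643 0.0937] F [0.2  0.41 0.52] w 0.0343
touch -1 True 6.06 [0.4634 0.04   0.0937] F [-0.98 -0.14  0.47] w 0.034
{1: np.float64(0.013607741394185649), -1: np.float64(-0.010671784130782338)} centre 0.0014679786317016554
```

The travel between touches is 24.3 mm, against 24 mm expected from the opening minus the ring thickness, so the ring centre is at +1.5 mm. Next: grip and lift.

```bash
sed -i 's/^O=.*/O=np.array([.5930,.0578]);YAW=.043/' h.py
python3 - <<'E'
from h import *
ctrl.servo_line(pose(0,.093)[0],vel=.04);st("centred")
ctrl.command_gripper(.014,20);st("14")
ctrl.command_gripper(0,20);st("grip");ctrl.command_gripper(0,40)
s=st("grip40");z=s["ee_pos"][2]
ctrl.servo_line(pose(0,z+.0130)[0],vel=.02);st("lifted");ctrl.wait(.3);st("lifted")
c=ctrl.read_camera("side")["img"][190:290,190:290]
cv2.imwrite("pics/side2.png",cv2.resize(c,None,fx=5.5,fy=5.5,interpolation=cv2.INTER_CUBIC)[:,:,::-1])
E
```

```text
centred 6.67 [0.463  0.0525 0.0929] F [-0.04 -0.66 -0.82] w 0.0341
14 7.0 [0.4632 0.0521 0.093 ] F [ 0.19  0.43 -0.39] w 0.014
grip 7.22 [0.4631 0.0521 0.0931] F [-0.37 -1.3   1.42] w 0.0098
grip40 7.43 [0.4632 0.0521 0.0931] F [-1.63 -1.85  3.8 ] w 0.0093
lifted 8.24 [0.4631 0.0521 0.106 ] F [ 3.01 -2.64 -8.05] w 0.0093
lifted 8.54 [0.4631 0.0521 0.106 ] F [ 1.95 -4.44 -9.19] w 0.0093
```

View pics/side2.png

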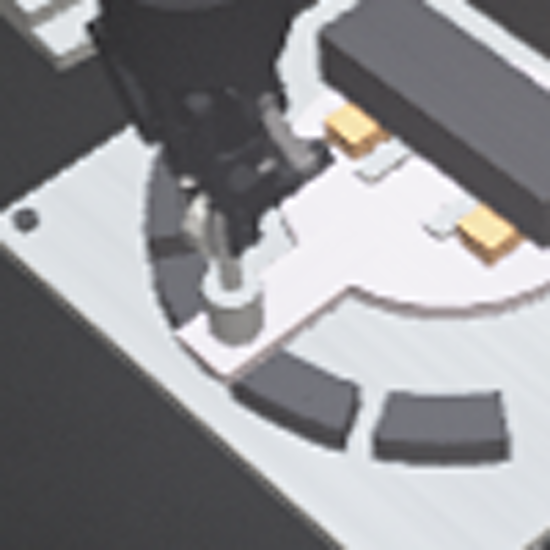

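The ring is up, with the stem visible at (230,270) and Fz about −9 N (spring plus weight). I swing with a force guard to −0.42, well short of the notch, then lower the pin gently onto the rail.

```bash
python3 - <<'E'
from h import *
z=.1066;ok=True
ctrl.servo_line(pose(0,z)[0],vel=.02);st("up")
for th in np.arange(-.03,-.421,-.06).tolist()+[-.42]:
    p,q=pose(th,z)
    if ctrl.servo_line(p,q,vel=.04 if th<-.05 else .015,stop_force=9): st(f"STOP {th}");ok=False;break
    st(round(th,2))
if ok:
    hit=ctrl.servo_line(pose(-.42,z-.006)[0],vel=.006,stop_force=4);st(f"lower {hit}")
E
```

```text
up 8.84 [0.4631 0.0522 0.1066] F [ 2.8  -4.17 -8.6 ] w 0.0096
-0.03 9.25 [0.463  0.0565 0.1066] F [ 3.   -1.88 -9.7 ] w 0.0091
-0.09 9.59 [0.4632 0.0643 0.1066] F [ 3.12 -0.21 -8.97] w 0.0097
-0.15 9.93 [0.4638 0.0719 0.1066] F [ 2.73  0.84 -8.99] w 0.0093
-0.21 10.28 [0.4649 0.0795 0.1066] F [ 3.92  0.37 -9.62] w 0.0091
-0.27 10.62 [0.4664 0.0871 0.1066] F [ 3.9   0.71 -9.15] w 0.0092
-0.33 10.96 [0.4684 0.0947 0.1066] F [ 3.53  0.86 -8.98] w 0.0092
-0.39 11.3 [0.4708 0.1021 0.1066] F [ 5.06  0.75 -9.48] w 0.0095
-0.42 11.55 [0.4722 0.1055 0.1066] F [  4.08  -0.64 -10.19] w 0.0092
lower True 12.14 [0.4723 0.1056 0.1037] F [-0.47 -0.4   6.51] w 0.009
```

```bash
cat >> h.py <<'E'
def tang(th):
    a=YAW+th;return ctrl.read_state()["force"][:2]@np.array([-np.sin(a),np.cos(a)])
def feel(start,end,off,z,step=.01,vel=.004,stop=5,lim=9):
    n=0
    for th in np.arange(start,end,-step):
        hit=ctrl.servo_line(*pose(th,z,off),vel=vel,stop_force=stop)
        f=tang(th);n+=1
        print(round(th,3),hit,round(f,2),end=" | ")
        if hit or abs(f)>lim: print();return th
    print();return None
E
python3 - <<'E'
from h import *
z=.1040
ctrl.servo_line(pose(-.42,z)[0],vel=.005);st("ease")
ctrl.command_gripper(.020,20);st("open")
ctrl.servo_line(pose(-.42,z,.003)[0],vel=.02);st("near")
print(feel(-.42,-.64,.0050,z));st("end")
c=ctrl.read_camera("side")["img"][180:290,180:290]
cv2.imwrite("pics/side3.png",cv2.resize(c,None,fx=5,fy=5,interpolation=cv2.INTER_CUBIC)[:,:,::-1])
E
```

```text
ease 12.53 [0.4722 0.1056 0.1038] F [ 3.59 -1.41 -6.04] w 0.0093
open 12.8 [0.4718 0.1058 0.1041] F [0.53 0.36 1.84] w 0.0199
near 13.1 [0.4733 0.1086 0.104 ] F [-0.07 -0.39  0.14] w 0.0201
-0.42 False -0.19 | -0.43 True 0.07 | 
-0.43
end 14.03 [0.4737 0.1103 0.1037] F [ 0.59 -0.16 -0.52] w 0.0198
```

View pics/side3.png

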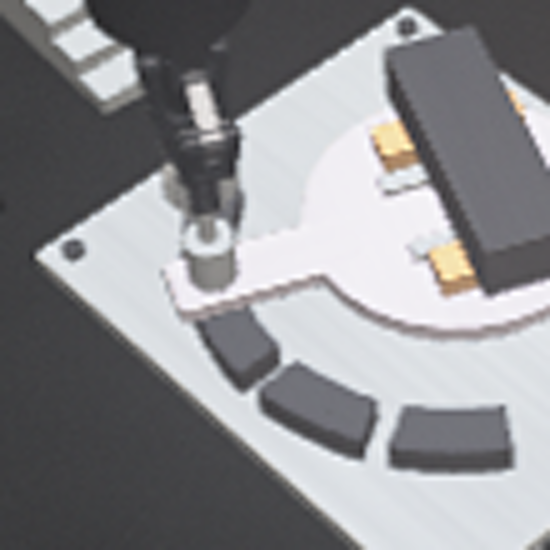

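That stop was the finger reaching the ring and breaking the table loose: the arm is at about −0.43 with the pin still up. I continue with a threshold above the turning friction, and more slowly.

```bash
python3 - <<'E'
from h import *
print(feel(-.435,-.64,.0050,.1040,step=.015,vel=.0035,stop=7.5,lim=11));st("end")
c=ctrl.read_camera("side")["img"][180:290,180:290]
cv2.imwrite("pics/side4.png",cv2.resize(c,None,fx=5,fy=5,interpolation=cv2.INTER_CUBIC)[:,:,::-1])
E
```

```text
-0.435 False -6.06 | -0.45 False -5.5 | -0.465 False -6.77 | -0.48 False -6.08 | -0.495 False -6.32 | -0.51 False -5.88 | -0.525 False -4.99 | -0.54 False -1.8 | -0.555 False -2.58 | -0.57 True -2.02 | 
-0.5700000000000001
end 21.04 [0.4821 0.1258 0.1038] F [-1.02 -1.74  1.25] w 0.0201
```

View pics/side4.png

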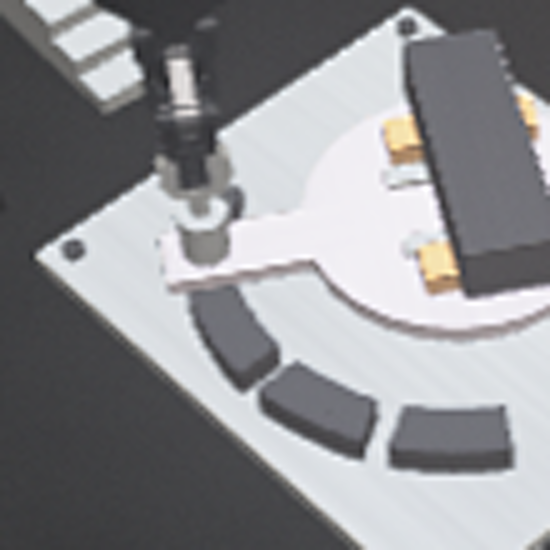

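The force fell from 6 N to 2 N at about −0.53 (pin no longer rubbing). It then stopped solid at about −0.56, and the ring now sits lower between the fingers at (203,210). I back off, retract and check the ring height.

```bash
python3 - <<'E'
from h import *
s=ctrl.read_state();d=s["ee_pos"][:2]-O;th0=np.arctan2(-d[1],-d[0])-YAW;print("tcp angle",th0)
a=YAW+th0;t=np.array([-np.sin(a),np.cos(a)])
p=s["ee_pos"].copy();p[:2]-=.005*t
ctrl.servo_line(p,vel=.02);st("backed")
p[2]=.16;ctrl.servo_line(p,vel=.06);st("up")
ctrl.move_pose([.36,.30,.26],quat(YAW));ctrl.command_gripper(.085);ctrl.wait(.3);st("away")
th=th0+.005/.13
for n in("top","side"):
    c=ctrl.read_camera(n)
    ctr=np.array(pose(th,.106)[0])
    u=proj(c,ctr).astype(int);im=c["img"].copy()
    k=(slice(u[1]-32,u[1]+33),slice(u[0]-32,u[0]+33));f=6
    b=cv2.resize(im[k],None,fx=f,fy=f,interpolation=cv2.INTER_CUBIC)
    for h,col in((.106,(0,255,0)),(.117,(255,0,0))):
        q=np.array(pose(th,h)[0]);tt=np.array([-np.cos(YAW+th),-np.sin(YAW+th),0])
        P=[((proj(c,q+.018*(np.cos(w)*tt+np.sin(w)*np.array([0,0,1])))-(u-32)+.5)*f).astype(int) for w in np.linspace(0,6.28,13)]
        for x in P: cv2.circle(b,tuple(map(int,x)),2,col,-1)
    cv2.imwrite(f"pics/{n}5.png",b[:,:,::-1])
cv2.imwrite("pics/both5.png",np.hstack([cv2.imread(f"pics/{n}5.png") for n in("top","side")]))
E
```

```text
tcp angle -0.5921593681248352
backed 21.47 [0.4793 0.1214 0.1036] F [ 0.45 -0.44  0.11] w 0.0201
up 22.56 [0.479  0.1215 0.1596] F [-0.11  0.41  0.63] w 0.02
away 24.45 [0.36   0.3001 0.26  ] F [-0.29 -0.25 -0.23] w 0.0847
```

View pics/both5.png

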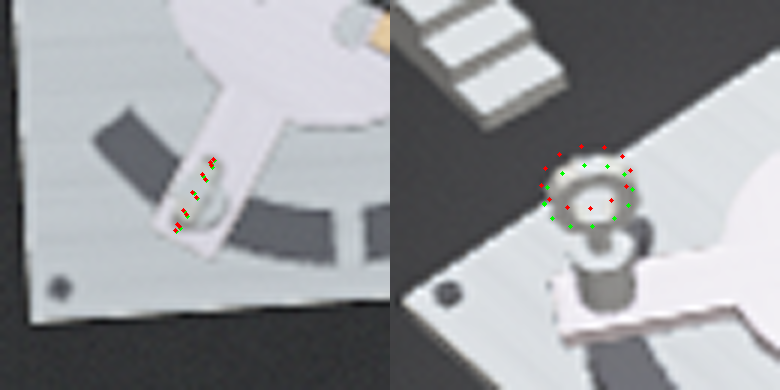

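The side view shows the ring hole at (597,205) and the housing top at (600,247). That 42 px gap matches home (about 50 px expected, against about 69 px with the pin on the rail). The robot is clear and still, so I hand in.

```bash
python3 - <<'E'
from h import *
ctrl.sign_off();st("done")
E
```

```text
the job is handed in; nothing more can be done
the job is handed in; nothing more can be done
```

I moved the table to the next notch on the wedge's side (+y) and handed the job in at about 24.5 s. By my last checks the pin is home, the ring is released and the robot is clear.

- **What I did:** I centred on the ring by touching both faces, gripped it and lifted it about 13.5 mm. I swung to −0.42 rad, set the pin gently on the rail and let go. Then I nudged the ring along slowly with one finger until the pin dropped in.
- **Finding the notch:** The sideways force fell from about 6 N to 2 N near −0.53 rad, where the pin stopped rubbing. The push then met a hard stop, and the camera had put the notch at about −0.53 rad.
- **Last checks:** In the side view the ring stands about 42 px above the housing. About 50 px is expected with the pin home and about 69 px with it on the rail. Wedge, bottle and batten were never approached.
- **Disagreement:** The gripper position at the stop suggested about −0.55 rad, while the top picture suggested about −0.53 rad. Both are inside the allowed 0.46 to 0.66.
- **Not measured directly:** The pin's force on the rail is only estimated. The highest was about 16 N, while lowering it. I confirmed ring height from the picture only, not by touch.

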